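Stamp the inspection seal on a welded flange

ROBOT

A 6-joint arm with a two-finger parallel gripper is mounted at the origin on the work surface. World frame = base frame: x ahead of the robot, y to its left, z up, the work surface at z = 0. Lengths are in m, angles in rad, forces in N, time in s.
With the tool pointing down it reaches from about 0.35 to 0.725 m from the base axis. Payload 4.3 kg.
Tool frame: the origin (TCP) lies on the centre line of the jaws, within the pads' length; the fingertips stand 25 mm ahead of it and the grasp point (between the pads) lies 6 mm ahead of it; z points along the fingers, y is the direction in which the jaws open and shut (so a half turn about z gives the same grasp; the last joint's range is limited). The gripper opens to 85 mm and grips with 20 to 120 N. Pads are 22 mm wide; open, the fingers measure 114 mm over their backs; the gripper's body (76 mm by 85 mm) begins 54 mm behind the grasp point. The pads swing forward as they close: fully open they stand 13 mm farther back than shut.
Start: joints at [1.211, 0.377, 0.081, 1.274, 0, 1.46], TCP at [0.142, 0.557, 0.22] pointing down, gripper open.
Joint ranges: [-2.72, 2.72], [-0.84, 1.66], [-1.02, 1.22], [-1.77, 2.12], [-1.37, 1.28], [-3.14, 3.14]. Speed limits (rad/s): [2.57, 2.57, 3.14, 3.14, 3.14, 3.14].

INTERFACE

Orientations are given as a unit quaternion [x, y, z, w].
In Python, from workcell import get_state, viewer, job gives the robot as it stands.
- The arm moves only by the tool servo_tool, never from a script. Its arguments are lists of equal length, an entry for each row: "xyz": the shift along the world's x, y, z in units of 0.04 m (1.0 is 0.04 m), a list of three; "angular": the turn, a rotation vector about the world's x, y, z in units of 0.12 rad (1.0 is 0.12 rad), a list of three; "gripper": the closure, from 0 (fully open) to 1 (shut). In form: {"xyz": [[x, y, z], ...], "angular": [[rx, ry, rz], ...], "gripper": [gripper, ...]}. A call has 1 to 8 rows; each row shifts and turns the pose as measured when the row begins; what a row does not reach is not made up. A row lasts 1/8 s, in which the tool goes at most 62.5 mm and 10.7 degrees, less where a joint would pass 70% of its speed; a pose out of reach is approached as far as the arm can. A call with a number of a shift or a turn outside -1 to 1 is refused whole. A call with a gripper value outside its range is refused whole. The fingers move at their own pace and stop on an object; "newtons" is the grip in N (left out, the last holds). Time passes only in rows, so rows that do not move let the fingers close. It gives the time, the measured TCP pose, the force and the opening at its end, in the units of the state.
- get_state(): the state, without advancing time (a new reading comes with each control period).
- viewer.capture(name): name is "scene" or "side" or "wrist"; returns the picture (480x640x3 uint8, blue, green, red); there is no depth.
- viewer.camera_params(name): a dict with "fx", "fy", "cx", "cy" (pixels), "rvec" (rotation vector, rad) and "tvec" (3), from world to camera coordinates, as OpenCV has them; the wrist camera has in their place "mount" (4x4, takes a point from camera to tool coordinates, whose origin is the TCP and whose axes are the flange's). Camera axes: x right, y down, z forward; pixel columns grow to the right and rows downward; lengths in m; the calibration is good to about 2 mm. The wrist camera is an equidistant fisheye: a pixel r from the principal point sees the ray r / f radians off the axis. A picture is of the moment at which its call begins: read the wrist's pose just before it. camera_params takes no time and is no camera call.
- job.sign_off(): hands the job in, once; it reports no verdict.
The state is a dict: "clock": time; "joint_positions": joint angles; "dq": joint speeds; "effort": joint torques, N m; "eef_pos": TCP position; "tool_rot": TCP orientation; "wrist_force": force on the tool from outside, world axes, zero at the start; "moment": the same for the moment, N m; "opening": opening from 0.0 (shut) to 1.0 (fully open).
Only numpy, scipy, OpenCV 4.12 (cv2) and the standard library are available. Lean on these libraries where they do the work, as an engineer would, in place of code of your own. Each camera call takes 0.05 s, during which the arm holds its last target.

TASK

Take the collared square-shank seal punch from its stand and press its face squarely onto the middle of the soft lead seal on the flange, gently building up to 15 newtons and keeping that push steady for about a second. Then lift it straight off without dragging it sideways, set it back upright and fully home in the same hole of the stand, and leave everything else where it is.

Things in the scene. Friction and masses are not known exactly. Their poses are not given: they have to be found in the camera images.
- punch: the seal punch, steel, loose, 110 mm long, 0.2 to 0.5 kg, starts upright in the stand. Origin: centre of its flat lower (marking) face; z runs up along it. From the face upwards: round nose 14 mm in diameter (edge chamfered 1.5 mm) and 30 mm long, round collar 40 mm in diameter from 30 to 36 mm, square shank 20 x 20 mm (sides along the body's x and y) from 36 to 110 mm; a 2 mm cap on top is for show. Fingertips fit on the shank above the collar and can bear down on the collar
- stand: the fixed punch stand, a grey steel block 60 mm (x) by 150 mm (y) by 40 mm high, with two blind holes 90 mm apart in its top. Origin: centre of its underside, at bench height
- stand_hole0 (a point): centre of the mouth of the seal punch's hole, on the stand's top (40 mm above the bench), at +45 mm along the stand's y. The hole is 18 mm wide, 35 mm deep, mouth chamfered 2 mm. With the punch home its collar lies on the stand's top and its face is 10 mm above the bench
- flange: the fixed welded flange, plain steel disc 150 mm in diameter and 22 mm thick with a 60 mm wide pipe neck in the middle up to 55 mm, clamped to the bench. Origin: centre of its underside, at bench height. The lead seal stands at 55 mm along its +x, five dark bolt holes on the other side
- seal_place (a point): a point of the flange on the axis of the lead seal, at the height of the flange's upper face (22 mm above the bench). The seal is a round plain grey metal plug 26 mm in diameter in a dark cup 3 mm high; seals differ in height: its flat face lies somewhere between 5 and 28 mm above this point and must be found by touch
- seal (a joint): how deep the seal has been pressed, in m: 0 untouched, 0.005 at most. It starts to yield at 10 N, then sinks 0.4 mm for each further newton (15 N gives about 2 mm), and stays where it was pressed
- centre_punch: bystander: plain round pointed centre punch, 18 mm thick, 75 mm long, loose, upright in the stand's other hole, top 89 mm above the bench. Origin at its point
- hammer: bystander: hammer with a wooden handle lying on the bench beyond the work. Origin: under its middle
- coupling: bystander: hexagonal steel pipe coupling, 38 mm wide and 26 mm high, standing on the bench between flange and stand. Origin: centre of its underside

How it is judged:
By the outcome, as a careful person would: the job done as asked, in the order asked, and still so for the second after the job is handed in, with the robot touching nothing.
It also fails if it takes over 64 s, if anything falls off the work surface, if the arm or the gripper's body presses on something with over 40 N, if the wrist force passes 120 N, or if a joint passes its speed limit or range.

## Working session

There is one attempt and no reset: what is moved stays moved. The work goes in short steps, Python scripts to look and compute and a tool call to move; the robot and the scene stay as the last step left them, time stands still between calls to the robot, and variables do not carry over. Pictures are saved under pics/ and viewed, and the job is handed in when it is done.

Besides the shell and the picture viewer there is one more tool, called after ">>>" as a command line: name --argument value ..., lists and objects as JSON in quotes. servo_tool: Moves the arm, as the interface text tells. Shifts and turns lie within -1 to 1; 1 stands for 0.04 m of shift or 0.12 rad of turn. Its arguments: {"type":"object","properties":{"xyz":{"type":"array"},"angular":{"type":"array"},"gripper":{"type":"array"},"newtons":{"type":"number"}},"required":["xyz","angular","gripper"]}

```bash
mkdir -p pics; ls; python3 - <<'E'
from workcell import get_state, viewer, job
import cv2
s=get_state();print(s)
for n in ("scene","side","wrist"):
    cv2.imwrite(f"pics/{n}0.png",viewer.capture(n));print(n,viewer.camera_params(n))
E
```

```text
pics
{'clock': 0.0, 'joint_positions': array([ 1.21066525e+00,  3.78071482e-01,  7.96098157e-02,  1.27436064e+00,
       -5.24222943e-06,  1.46050803e+00]), 'dq': array([ 0.00038428,  0.00047464,  0.00158242,  0.00085566, -0.00078205,
        0.00159254]), 'effort': array([ 7.37166229e-04, -4.63609207e+01,  2.69873214e+01,  2.09634419e-02,
       -7.03727619e-05, -5.88211932e-06]), 'eef_pos': array([0.14192149, 0.55651916, 0.21924983]), 'tool_rot': array([ 1.24596667e-01,  9.92206956e-01, -9.85707708e-04, -2.33525012e-04]), 'wrist_force': array([-0.02519714,  0.25721441, -0.5901064 ]), 'moment': array([-0.00806003,  0.0052496 ,  0.0479452 ]), 'opening': 0.9974215632172527}
scene {'fx': 465.3535739810412, 'fy': 465.3535739810412, 'cx': 320.54211800315363, 'cy': 233.1849877483613, 'rvec': array([ 2.45226983,  0.69514168, -0.21575409]), 'tvec': array([-0.5363549 , -0.21856778,  0.85374363])}
side {'fx': 435.10479496508464, 'fy': 435.10479496508464, 'cx': 318.573365741677, 'cy': 236.06274446924556, 'rvec': array([ 2.38494306, -0.49763442,  0.19446859]), 'tvec': array([-0.5476334 ,  0.23563975,  0.54589682])}
wrist {'fx': 371.64829954431775, 'fy': 371.64829954431775, 'cx': 318.0471084176008, 'cy': 239.08309243108405, 'mount': array([[-4.33174998e-04, -9.50663125e-01, -3.10224813e-01,
         7.84650951e-02],
       [ 9.99999842e-01, -5.22690168e-04,  2.05423087e-04,
         1.05340530e-03],
       [-3.57439614e-04, -3.10224676e-01,  9.50663202e-01,
        -1.52368896e-01],
       [ 0.00000000e+00,  0.00000000e+00,  0.00000000e+00,
         1.00000000e+00]])}
```

View pics/scene0.png

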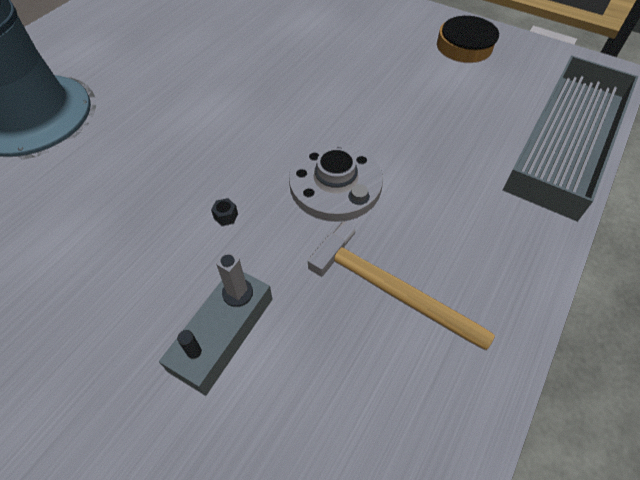

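View pics/side0.png

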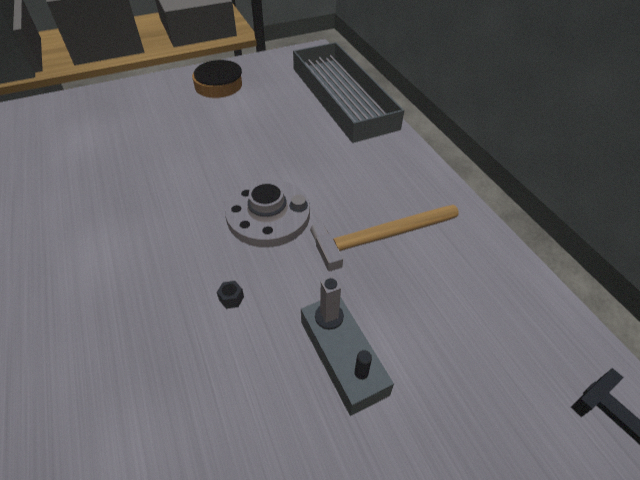

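View pics/wrist0.png

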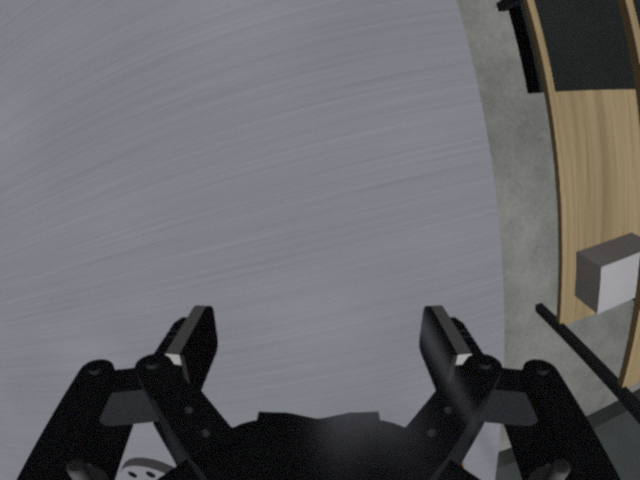

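The scene view shows the punch top at (229,260), its collar at (237,293), the seal at (360,193) and the stand at lower left. The side view has the punch top at (331,284) and the seal at (298,202). I'll zoom in for precise pixels.

```bash
cat > h.py <<'E'
import numpy as np, cv2
from workcell import get_state, viewer, job
from scipy.spatial.transform import Rotation as R
def ray(name,uv,st=None):
    p=viewer.camera_params(name); u=(uv[0]-p['cx'])/p['fx']; v=(uv[1]-p['cy'])/p['fy']
    if 'mount' in p:
        r=np.hypot(u,v); d=np.array([u/r*np.sin(r),v/r*np.sin(r),np.cos(r)]) if r>1e-9 else np.array([0,0,1.])
        st=st or get_state(); Rt=R.from_quat(st['tool_rot']).as_matrix(); M=p['mount']
        return Rt@M[:3,3]+st['eef_pos'], Rt@M[:3,:3]@d
    Rm=R.from_rotvec(p['rvec']).as_matrix(); d=Rm.T@np.array([u,v,1]); return -Rm.T@p['tvec'], d/np.linalg.norm(d)
def onz(name,uv,z,st=None):
    o,d=ray(name,uv,st); return o+d*(z-o[2])/d[2]
def proj(name,P):
    p=viewer.camera_params(name); K=np.array([[p['fx'],0,p['cx']],[0,p['fy'],p['cy']],[0,0,1]])
    return cv2.projectPoints(np.array(P,float).reshape(-1,3),p['rvec'],p['tvec'],K,None)[0][:,0]
E
python3 - <<'E'
import cv2,numpy as np
a=cv2.imread('pics/scene0.png');b=cv2.imread('pics/side0.png')
def c(im,x,y,w,h,k): return cv2.resize(im[y:y+h,x:x+w],None,fx=k,fy=k,interpolation=cv2.INTER_CUBIC)
cv2.imwrite('pics/a1.png',c(a,150,240,140,160,3.6))
cv2.imwrite('pics/a2.png',c(a,280,140,110,80,7))
cv2.imwrite('pics/b1.png',c(b,290,270,110,150,4))
cv2.imwrite('pics/b2.png',c(b,215,175,110,80,7))
E
```

```text
(no output)
```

View pics/a1.png

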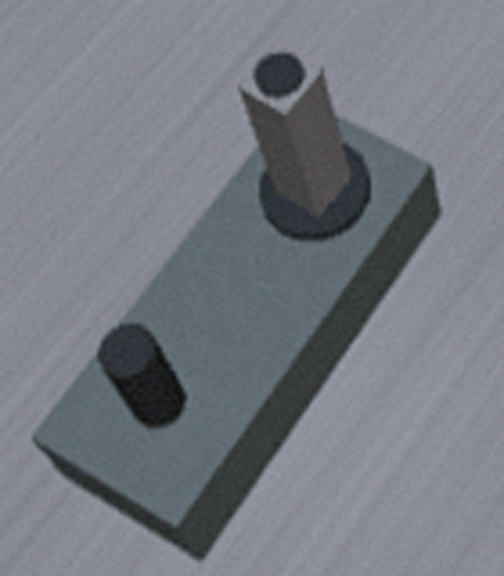

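View pics/a2.png

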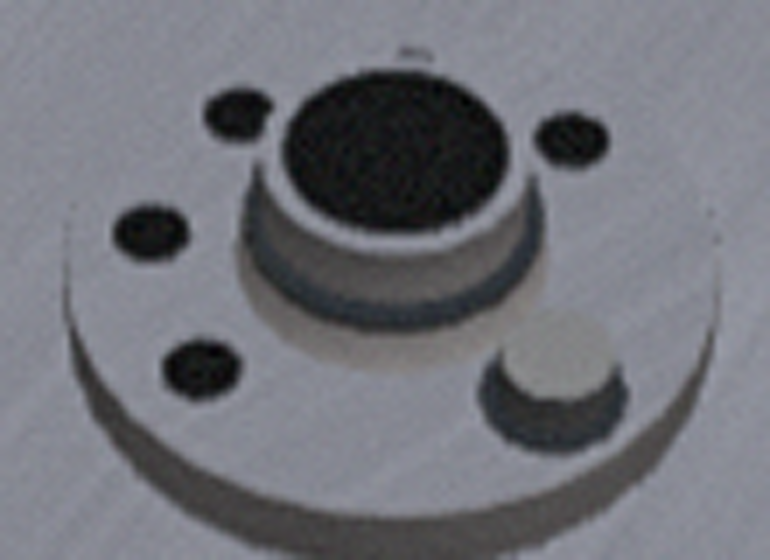

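View pics/b1.png

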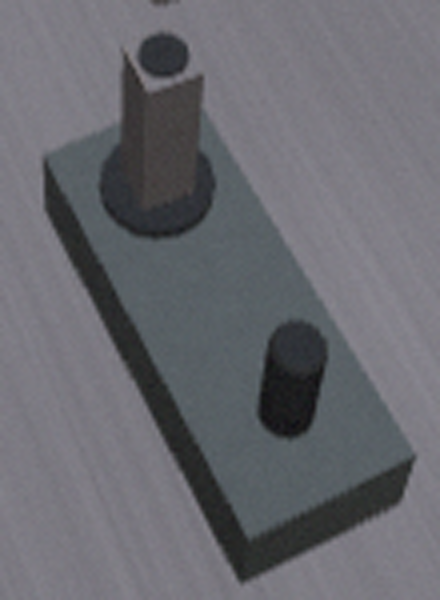

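View pics/b2.png

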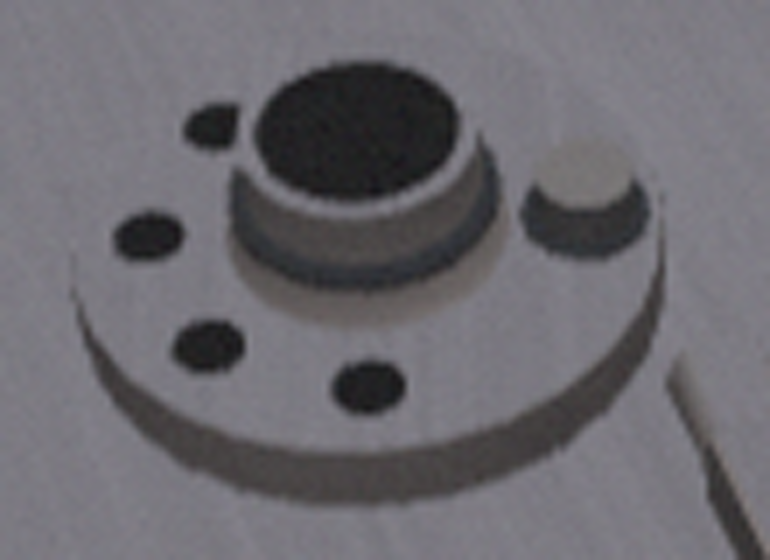

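```bash
python3 - <<'E'
from h import *
np.set_printoptions(precision=4,suppress=True)
A1=lambda x,y:(150+x/3.6-.36,240+y/3.6-.36);A2=lambda x,y:(280+x/7-.43,140+y/7-.43)
B1=lambda x,y:(290+x/4-.37,270+y/4-.37);B2=lambda x,y:(215+x/7-.43,175+y/7-.43)
def tri(a,b):
    o1,d1=ray('scene',a);o2,d2=ray('side',b)
    A=sum(np.eye(3)-np.outer(d,d) for d in(d1,d2));B=sum((np.eye(3)-np.outer(d,d))@o for o,d in((o1,d1),(o2,d2)))
    p=np.linalg.solve(A,B);return p
print('cams',ray('scene',(320,240))[0],ray('side',(320,240))[0])
for n,a,b,z in (('cap',A1(280,73),B1(163,54),.122),('seal',A2(558,355),B2(585,172),.04),('bore',A2(396,151),B2(357,130),.055),('cpunch',A1(128,350),B1(298,348),.089)):
    print(n,tri(a,b),onz('scene',a,z)[:2],onz('side',b,z)[:2])
for q in ((435,167),(177,527),(34,438)): print('sc',onz('scene',A1(*q),.04)[:2])
for q in ((44,157),(248,540),(414,457)): print('si',onz('side',B1(*q),.04)[:2])
# cyls top corners
for q in ((239,87),(288,112),(323,68)): print('sq sc',onz('scene',A1(*q),.12)[:2])
for q in ((123,48),(148,92),(203,72)): print('sq si',onz('side',B1(*q),.12)[:2])
for n,qs in (('sc',((203,368),(151,233),(240,114),(572,140))),('si',((215,128),(149,236),(209,346),(369,387)))):
    for q in qs: print('bolt',n,onz('scene' if n=='sc' else 'side',(A2 if n=='sc' else B2)(*q),.022)[:2])
E
```

```text
cams [ 0.8055 -0.2866  0.5774] [ 0.4258 -0.3834  0.5702]
cap [ 0.5678 -0.1039  0.1197] [ 0.569  -0.1048] [ 0.5671 -0.1054]
seal [0.6171 0.1328 0.0354] [0.6188 0.1288] [0.6155 0.1286]
bore [0.5649 0.1513 0.0532] [0.5658 0.1495] [0.5644 0.1498]
cpunch [ 0.5716 -0.1941  0.0838] [ 0.5741 -0.195 ] [ 0.5701 -0.1963]
sc [ 0.5989 -0.0742]
sc [ 0.6036 -0.223 ]
sc [ 0.5449 -0.2252]
si [ 0.5361 -0.0777]
si [ 0.5421 -0.2262]
si [ 0.6011 -0.2239]
sq sc [ 0.5601 -0.115 ]
sq sc [ 0.579  -0.1141]
sq sc [ 0.5785 -0.0953]
sq si [ 0.5571 -0.0971]
sq si [ 0.5575 -0.1152]
sq si [ 0.5763 -0.1153]
bolt sc [0.5476 0.0982]
bolt sc [0.5161 0.1257]
bolt sc [0.5135 0.168 ]
bolt sc [0.5838 0.2016]
bolt si [0.5396 0.1993]
bolt si [0.5125 0.1681]
bolt si [0.5151 0.126 ]
bolt si [0.5464 0.0979]
```

Triangulation puts the punch at about (0.568, -0.105) with yaw about 0.02. The seal is at about (0.617, 0.130) with its top near z 0.037. I'll move toward a point above the punch.

>>> servo_tool --xyz '[[0.6,-0.95,0],[0.65,-1,0],[0.65,-1,0],[0.65,-1,0],[0.65,-1,0],[0.65,-1,0],[0.65,-1,0],[0.65,-1,0]]' --angular '[[0,0,0.25],[0,0,0.25],[0,0,0.25],[0,0,0.25],[0,0,0.25],[0,0,0.25],[0,0,0.25],[0,0,0.25]]' --gripper '[0,0,0,0,0,0,0,0]'

```text
clock: 1.15
eef_pos: [0.3503, 0.2302, 0.2168]
tool_rot: [-0.003, 1.0, -0.002, -0.0]
wrist_force: [0.1, 0.7, 0.3]
opening: 0.999
```

>>> servo_tool --xyz '[[0.65,-1,0],[0.65,-1,0],[0.65,-1,0],[0.65,-1,0],[0.65,-1,0],[0.65,-1,0],[0.65,-1,0.05],[0.65,-1,0.05]]' --angular '[[0,0,0],[0,0,0],[0,0,0],[0,0,0],[0,0,0],[0,0,0],[0,0,0],[0,0,0]]' --gripper '[0,0,0,0,0,0,0,0]'

```text
clock: 2.15
eef_pos: [0.5621, -0.1016, 0.2192]
tool_rot: [-0.002, 1.0, -0.001, -0.001]
wrist_force: [-0.1, -0.2, 0.8]
opening: 0.997
```

>>> servo_tool --xyz '[[0,0,0],[0,0,0]]' --angular '[[0,0,0],[0,0,0]]' --gripper '[0,0]'

```text
clock: 2.4
eef_pos: [0.5627, -0.1039, 0.2178]
tool_rot: [-0.0, 1.0, -0.001, -0.002]
wrist_force: [-0.2, 0.5, 0.2]
opening: 0.997
```

```bash
python3 - <<'E'
from h import *
import pickle
s=get_state();pickle.dump(s,open('s1.pkl','wb'));print(s['eef_pos'],s['tool_rot'],R.from_quat(s['tool_rot']).as_matrix(),s['joint_positions'])
cv2.imwrite("pics/w1.png",viewer.capture('wrist'))
E
```

```text
[ 0.56267832 -0.10394656  0.21777935] [-2.45714174e-04  9.99997570e-01 -5.87483532e-04 -2.11056198e-03] [[-9.99990970e-01 -4.93906995e-04 -4.22082499e-03]
 [-4.88947313e-04  9.99999189e-01 -1.17600140e-03]
 [ 4.22140240e-03 -1.17392702e-03 -9.99990401e-01]] [-0.29220339  0.37575002  0.07239306  1.27114253 -0.00234202 -0.29269049]
```

View pics/w1.png

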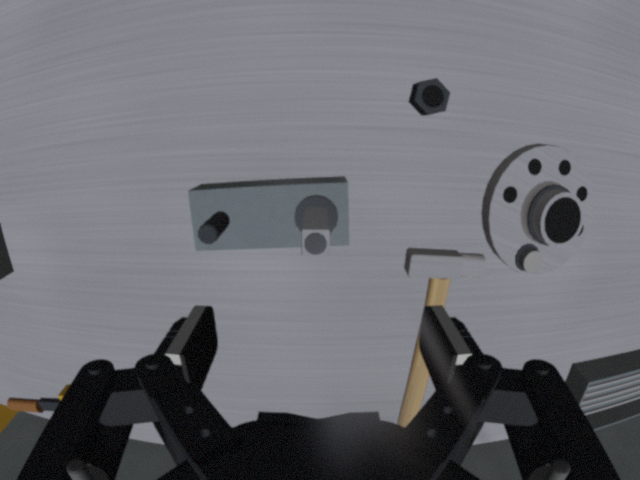

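The wrist view shows the punch cap at (315,243), the stand outline from (190,185) to (349,245) and the seal top at (532,261). I'll zoom and measure.

```bash
python3 - <<'E'
import cv2
a=cv2.imread('pics/w1.png')
cv2.imwrite('pics/w1a.png',cv2.resize(a[170:270,180:360],None,fx=4.4,fy=4.4,interpolation=cv2.INTER_CUBIC))
cv2.imwrite('pics/w1b.png',cv2.resize(a[140:280,470:600],None,fx=4.2,fy=4.2,interpolation=cv2.INTER_CUBIC))
E
```

```text
(no output)
```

View pics/w1a.png

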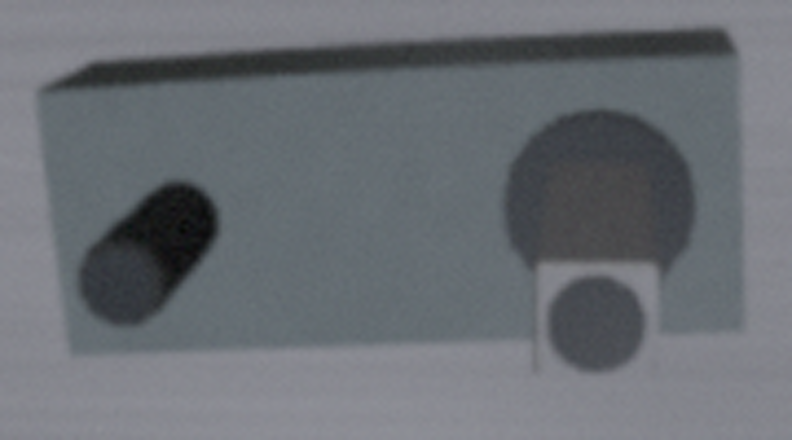

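View pics/w1b.png

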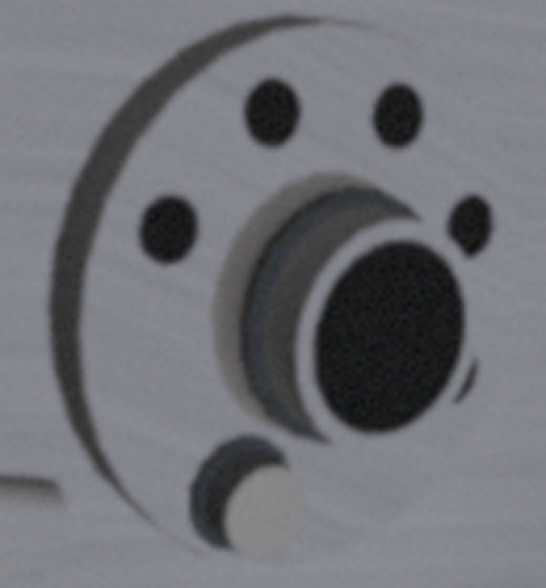

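```bash
python3 - <<'E'
from h import *
import pickle
np.set_printoptions(precision=4,suppress=True)
s=pickle.load(open('s1.pkl','rb'))
W=lambda x,y:(180+x/4.4-.4,170+y/4.4-.4);V=lambda x,y:(470+x/4.2-.4,140+y/4.2-.4)
o=lambda p,z:onz('wrist',p,z,s)[:2]
print('cap',o(W(597,324),.122))
print('sq',o(W(538,262),.12),o(W(659,263),.12))
print('collar',o(W(504,205),.046),o(W(694,205),.046),o(W(600,109),.046))
print('stand',[o(W(*q),.04) for q in((40,90),(738,53),(745,328),(73,354))])
print('cp',o(W(123,282),.089))
print('seal',o(V(264,509),.037),'bore',o(V(390,337),.055), 'bolts',[o(V(*q),.022) for q in((168,229),(272,112),(398,115))])
E
```

```text
cap [ 0.5681 -0.1052]
sq [ 0.5584 -0.1146] [ 0.5585 -0.0953]
collar [ 0.5678 -0.1249] [ 0.5678 -0.086 ] [ 0.5478 -0.1052]
stand [array([ 0.5431, -0.2247]), array([ 0.5372, -0.077 ]), array([ 0.5964, -0.0743]), array([ 0.6028, -0.2227])]
cp [ 0.5711 -0.1935]
seal [0.6171 0.1298] bore [0.5657 0.1478] bolts [array([0.5479, 0.0965]), array([0.5165, 0.1246]), array([0.5141, 0.1666])]
```

>>> servo_tool --xyz '[[0.13,-0.03,0],[0,0,0],[0,0,-0.6],[0,0,-0.6],[0,0,-0.3],[0,0,0]]' --angular '[[0.01,-0.035,0],[0,0,0],[0,0,0],[0,0,0],[0,0,0],[0,0,0]]' --gripper '[0,0,0,0,0,0]'

```text
clock: 3.2
eef_pos: [0.5672, -0.1008, 0.1582]
tool_rot: [-0.003, 1.0, -0.0, 0.001]
wrist_force: [0.2, -0.2, 0.1]
opening: 1.005
```

```bash
cat >st.py <<'E'
from h import *
np.set_printoptions(precision=4,suppress=True)
s=get_state();M=R.from_quat(s['tool_rot']).as_matrix();print(s['clock'],s['eef_pos'],'z',M[:,2],'y',M[:,1],'F',s['wrist_force'],s['moment'],s['opening'])
E
python3 st.py
```

```text
3.2 [ 0.5672 -0.1008  0.1582] z [ 0.0024 -0.0003 -1.    ] y [-0.0068  1.     -0.0004] F [ 0.1801 -0.198   0.1232] [-0.0441 -0.0128 -0.0491] 1.0052384797964502
```

>>> servo_tool --xyz '[[0,0,0]]' --angular '[[0,0,0]]' --gripper '[0]'

```text
clock: 3.32
eef_pos: [0.5676, -0.1008, 0.1591]
tool_rot: [-0.004, 1.0, -0.0, 0.002]
wrist_force: [0.8, 0.8, -0.2]
opening: 1.004
```

```bash
python3 st.py
```

```text
3.325 [ 0.5676 -0.1008  0.1591] z [ 0.0035 -0.0006 -1.    ] y [-0.007   1.     -0.0006] F [ 0.802   0.8071 -0.1907] [ 0.0159  0.0164 -0.0243] 1.0039262042669772
```

>>> servo_tool --xyz '[[0,0,0]]' --angular '[[0,0,0]]' --gripper '[0]'

```text
clock: 3.45
eef_pos: [0.5681, -0.1009, 0.1599]
tool_rot: [-0.004, 1.0, -0.001, 0.002]
wrist_force: [0.5, -0.1, -0.2]
opening: 1.002
```

```bash
python3 st.py
```

```text
3.45 [ 0.5681 -0.1009  0.1599] z [ 0.0047 -0.001  -1.    ] y [-0.0071  1.     -0.0011] F [ 0.4658 -0.1403 -0.2073] [ 0.0265  0.0248 -0.0004] 1.0018707614018894
```

>>> servo_tool --xyz '[[0,-0.12,-0.3],[0,0,-0.3],[0,0,-0.2]]' --angular '[[0.01,0.04,-0.03],[0,0,0],[0,0,0]]' --gripper '[0,0,0]'

```text
clock: 3.82
eef_pos: [0.5692, -0.1066, 0.1272]
tool_rot: [-0.001, 1.0, -0.0, 0.001]
wrist_force: [-1.2, -0.5, 0.5]
opening: 1.003
```

```bash
python3 st.py
```

```text
3.825 [ 0.5692 -0.1066  0.1272] z [ 0.0025 -0.0007 -1.    ] y [-0.0029  1.     -0.0007] F [-1.2172 -0.5058  0.5383] [-0.0246  0.051   0.0016] 1.0034769938827302
```

>>> servo_tool --xyz '[[-0.03,0.03,-0.4],[0,0,-0.4],[0,0,-0.25],[0,0,0]]' --angular '[[0,0.02,0],[0,0,0],[0,0,0],[0,0,0]]' --gripper '[0,0,0,0]'

```text
clock: 4.32
eef_pos: [0.5658, -0.1045, 0.08]
tool_rot: [-0.001, 1.0, 0.0, -0.002]
wrist_force: [0.1, 0.1, 1.2]
opening: 1.002
```

```bash
python3 st.py
```

```text
4.325 [ 0.5658 -0.1045  0.08  ] z [-0.0046  0.0008 -1.    ] y [-0.003   1.      0.0008] F [0.1355 0.0874 1.1618] [-0.0132 -0.0185 -0.0082] 1.002290569050524
```

>>> servo_tool --xyz '[[0.05,-0.02,-0.01],[0,0,0],[0,0,0],[0,0,0],[0,0,0]]' --angular '[[-0.01,-0.04,0.03],[0,0,0],[0,0,0],[0,0,0],[0,0,0]]' --gripper '[0.3,0.6,0.65,0.7,0.8]' --newtons 20

```text
clock: 4.95
eef_pos: [0.5694, -0.1059, 0.0813]
tool_rot: [-0.003, 1.0, -0.001, 0.002]
wrist_force: [-0.1, 0.1, -1.0]
opening: 0.23
```

```bash
python3 st.py
```

```text
4.95 [ 0.5694 -0.1059  0.0813] z [ 0.0038 -0.0017 -1.    ] y [-0.0068  1.     -0.0018] F [-0.0745  0.0906 -0.9525] [-0.1442 -0.0551 -0.0365] 0.2303901604915558
```

>>> servo_tool --xyz '[[-0.02,0.01,-0.02],[0,0,0],[0,0,0],[0,0,0]]' --angular '[[0.01,0.02,-0.02],[0,0,0],[0,0,0],[0,0,0]]' --gripper '[0.8,0.85,0.9,0.9]' --newtons 90

```text
clock: 5.45
eef_pos: [0.5694, -0.1059, 0.0815]
tool_rot: [-0.002, 1.0, -0.001, 0.002]
wrist_force: [-0.2, -0.9, 1.8]
opening: 0.215
```

```bash
python3 st.py; python3 - <<'E'
from h import *
cv2.imwrite("pics/w2.png",viewer.capture('wrist'));cv2.imwrite("pics/s2.png",viewer.capture('side')[200:440,200:440].repeat(2,0).repeat(2,1))
E
```

```text
5.45 [ 0.5694 -0.1059  0.0815] z [ 0.0032 -0.0013 -1.    ] y [-0.0041  1.     -0.0013] F [-0.2301 -0.8584  1.8341] [-0.0166  0.0525 -0.0162] 0.21460241209029218
```

View pics/w2.png

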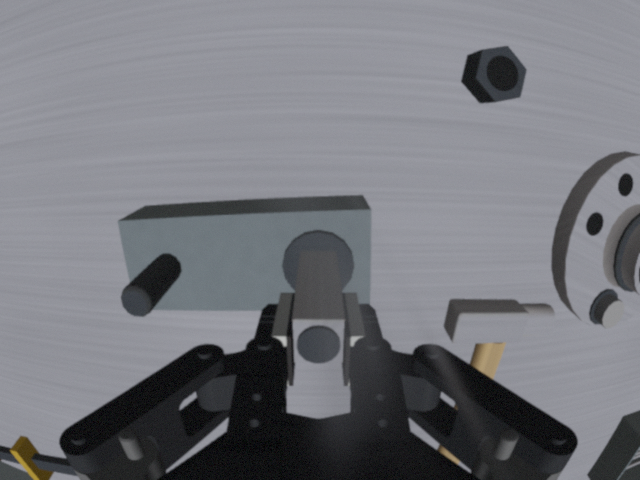

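View pics/s2.png

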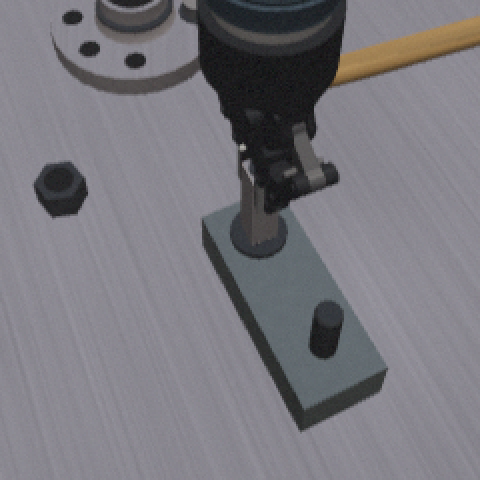

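>>> servo_tool --xyz '[[0,0,0.2],[0,0,0.3],[0,0,0.3]]' --angular '[[0,0,0],[0,0,0],[0,0,0]]' --gripper '[0.9,0.9,0.9]'

```text
clock: 5.92
eef_pos: [0.5674, -0.1052, 0.1127]
tool_rot: [-0.002, 1.0, 0.0, -0.001]
wrist_force: [0.4, -0.3, -3.8]
opening: 0.217
```

```bash
python3 st.py
```

```text
5.925 [ 0.5674 -0.1052  0.1127] z [-0.0018  0.0004 -1.    ] y [-0.0042  1.      0.0004] F [ 0.3584 -0.3102 -3.7565] [-0.0149 -0.0125  0.0092] 0.21718265788086524
```

>>> servo_tool --xyz '[[0,0,0.7],[0,0,0.7],[0.1,0.5,0.3],[0.25,0.95,0],[0.25,0.95,0],[0.2,0.95,0],[0.2,0.95,0],[0.1,0.7,0]]' --angular '[[0,0,0],[0,0,0],[0,0,0],[0,0,0],[0,0,0],[0,0,0],[0,0,0],[0,0,0]]' --gripper '[0.9,0.9,0.9,0.9,0.9,0.9,0.9,0.9]'

```text
clock: 6.92
eef_pos: [0.6094, 0.1053, 0.1856]
tool_rot: [-0.001, 1.0, 0.002, -0.002]
wrist_force: [0.1, 0.4, -3.3]
opening: 0.215
```

>>> servo_tool --xyz '[[0.05,0.4,0],[0,0,0],[0,0,0]]' --angular '[[0,0,0],[0,0,0],[0,0,0]]' --gripper '[0.9,0.9,0.9]'

```text
clock: 7.3
eef_pos: [0.61, 0.1244, 0.1849]
tool_rot: [-0.003, 1.0, 0.002, -0.004]
wrist_force: [0.2, -0.4, -4.3]
opening: 0.221
```

```bash
python3 st.py
```

```text
7.3 [0.61   0.1244 0.1849] z [-0.0074  0.0037 -1.    ] y [-0.0064  1.      0.0038] F [ 0.1925 -0.406  -4.2629] [-0.0792 -0.027   0.0527] 0.22094571149478057
```

>>> servo_tool --xyz '[[0.2,0.12,0],[0,0,-0.3],[0,0,-0.3],[0,0,0],[0,0,0]]' --angular '[[-0.04,-0.08,0.02],[0,0,0],[0,0,0],[0,0,0],[0,0,0]]' --gripper '[0.9,0.9,0.9,0.9,0.9]'

```text
clock: 7.92
eef_pos: [0.6179, 0.1263, 0.1583]
tool_rot: [-0.002, 1.0, -0.001, 0.0]
wrist_force: [-0.8, 0.3, -3.5]
opening: 0.216
```

```bash
python3 st.py;python3 - <<'E'
from h import *
import pickle
pickle.dump(get_state(),open('s3.pkl','wb'))
for n in('wrist','scene','side'): cv2.imwrite(f"pics/{n}3.png",viewer.capture(n))
E
```

```text
7.925 [0.6179 0.1263 0.1583] z [ 0.0009 -0.0023 -1.    ] y [-0.0045  1.     -0.0024] F [-0.8133  0.3169 -3.4781] [-0.0192  0.0205  0.0146] 0.21605635598692174
```

View pics/wrist3.png

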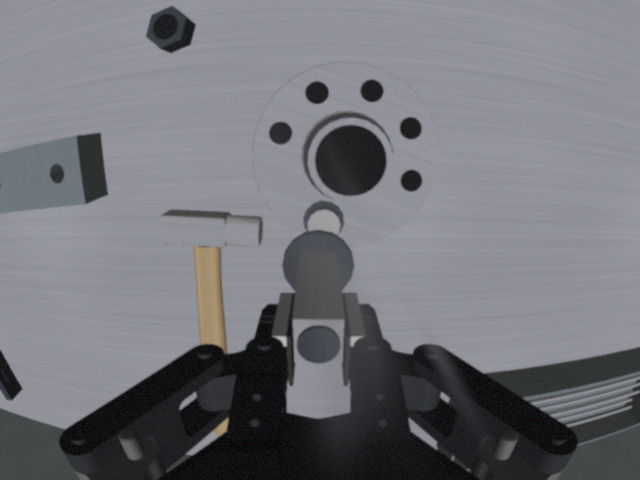

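View pics/scene3.png

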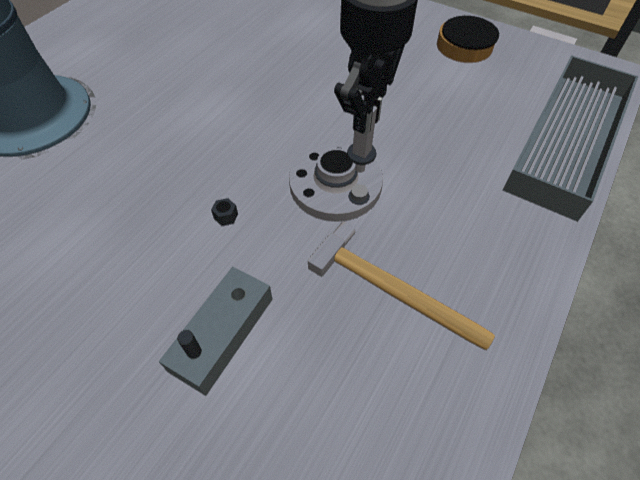

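View pics/side3.png

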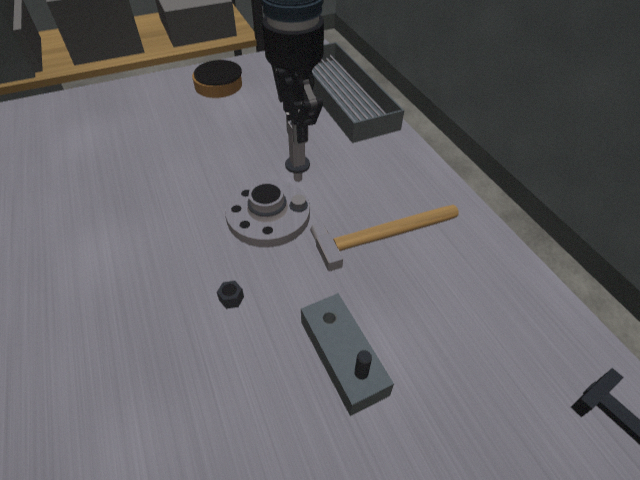

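The punch is held above and behind the seal, which is at (324,221) in the wrist view. The empty hole is at (238,294) in the scene view and (329,318) in the side view. Next I'll check the lateral position.

```bash
python3 - <<'E'
import cv2,numpy as np
f=lambda n,x,y,w,h,k:cv2.resize(cv2.imread(f'pics/{n}3.png')[y:y+h,x:x+w],None,fx=k,fy=k,interpolation=cv2.INTER_CUBIC)
a=f('wrist',280,190,80,80,5);b=f('scene',330,120,60,90,4.44)[:400];c=f('side',270,140,60,90,4.44)[:400]
cv2.imwrite('pics/z3.png',np.hstack([a[:, :],np.vstack([b[:,:200]])[:, :190],c[:,:200]]) if 0 else a)
cv2.imwrite('pics/z3s.png',np.hstack([cv2.resize(b,(380,570)),cv2.resize(c,(380,570))]))
E
```

```text
(no output)
```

View pics/z3.png

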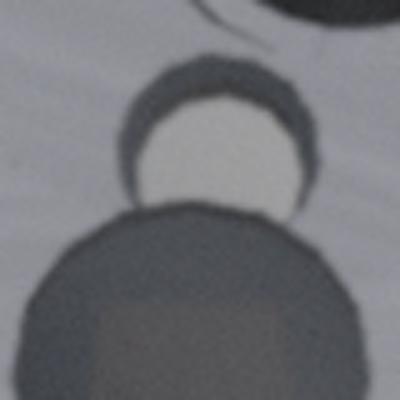

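View pics/z3s.png

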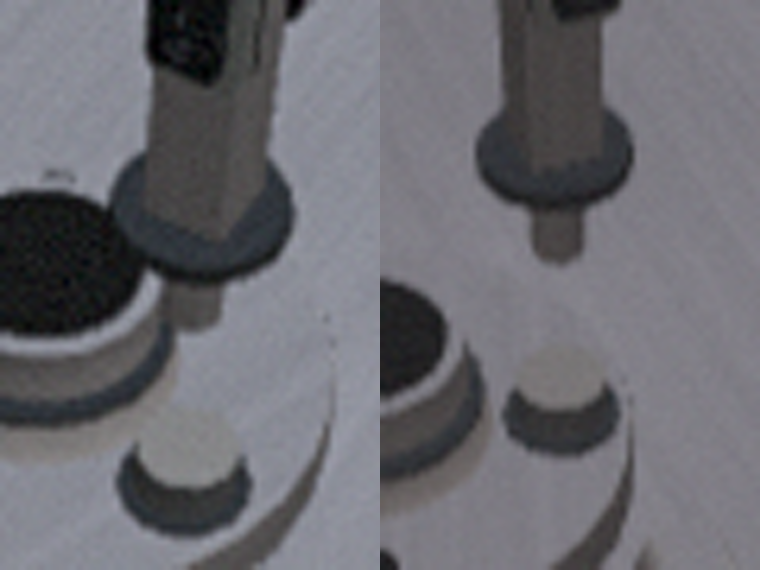

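```bash
python3 - <<'E'
from h import *
import pickle
np.set_printoptions(precision=4,suppress=True)
s=pickle.load(open('s3.pkl','rb'))
def tri(L):
    A=np.zeros((3,3));B=np.zeros(3)
    for n,a in L:
        o,d=ray(n,a,s); P=np.eye(3)-np.outer(d,d);A+=P;B+=P@o
    return np.linalg.solve(A,B)
W=('wrist',(323.4,225));S=('scene',(359.8,190.7));D=('side',(298.8,200.1))
print('seal',tri([W,S,D]),tri([S,D]),tri([W,S]),tri([W,D]))
for z in(.033,.037,.041):print(z,[onz(n,a,z,s)[:2] for n,a in(W,S,D)])
print('face',tri([('scene',(360.2,170.1)),('side',(297.9,180.2))]),[onz(n,a,.0868)[:2] for n,a in(('scene',(360.2,170.1)),('side',(297.9,180.2)))])
print('collar',onz('wrist',(317.8,265),.1228,s))
print('hole',onz('wrist',(57,174),.04,s),onz('scene',(238,294),.04),onz('side',(329,318),.04))
E
```

```text
seal [0.6181 0.1313 0.0351] [0.6179 0.1328 0.0336] [0.6183 0.1312 0.0362] [0.6179 0.131  0.0348]
0.033 [array([0.6189, 0.131 ]), array([0.6175, 0.1339]), array([0.6181, 0.1327])]
0.037 [array([0.6178, 0.1309]), array([0.6189, 0.1309]), array([0.6167, 0.1288])]
0.041 [array([0.6166, 0.1309]), array([0.6202, 0.1278]), array([0.6153, 0.125 ])]
face [0.6167 0.1293 0.0828] [array([0.6182, 0.1259]), array([0.6151, 0.1251])]
collar [0.6159 0.1269 0.1228]
hole [ 0.5693 -0.102   0.04  ] [ 0.57   -0.1056  0.04  ] [ 0.5667 -0.107   0.04  ]
```

>>> servo_tool --xyz '[[0.03,0.1,-0.3],[0,0,-0.3],[0,0,-0.15],[0,0,0]]' --angular '[[0.01,-0.02,0],[0,0,0],[0,0,0],[0,0,0]]' --gripper '[0.9,0.9,0.9,0.9]'

```text
clock: 8.57
eef_pos: [0.6193, 0.1311, 0.1264]
tool_rot: [-0.003, 1.0, -0.0, 0.002]
wrist_force: [0.0, 0.2, -3.6]
opening: 0.215
```

```bash
python3 st.py
```

```text
8.575 [0.6193 0.1311 0.1264] z [ 0.0041 -0.0009 -1.    ] y [-0.0052  1.     -0.0009] F [ 0.0382  0.2401 -3.648 ] [-0.0007 -0.0138 -0.0035] 0.21482405770781565
```

>>> servo_tool --xyz '[[0,-0.02,-0.1],[0,0,-0.1],[0,0,-0.05],[0,0,0]]' --angular '[[0,0,0],[0,0,0],[0,0,0],[0,0,0]]' --gripper '[0.9,0.9,0.9,0.9]'

```text
clock: 9.07
eef_pos: [0.6198, 0.1301, 0.1162]
tool_rot: [-0.002, 1.0, -0.0, 0.003]
wrist_force: [-0.3, -0.7, -4.1]
opening: 0.213
```

```bash
python3 st.py;python3 - <<'E'
from h import *
import pickle
pickle.dump(get_state(),open('s4.pkl','wb'))
f=lambda n,x,y,w,h,k:cv2.resize(viewer.capture(n)[y:y+h,x:x+w],None,fx=k,fy=k,interpolation=cv2.INTER_CUBIC)
cv2.imwrite('pics/z4.png',np.hstack([f('scene',330,130,60,90,6.3),f('side',270,140,60,90,6.3)]))
E
```

```text
9.075 [0.6198 0.1301 0.1162] z [ 0.0051 -0.0009 -1.    ] y [-0.005   1.     -0.0009] F [-0.3449 -0.708  -4.1421] [-0.027  -0.0162 -0.0075] 0.21348342364399273
```

View pics/z4.png

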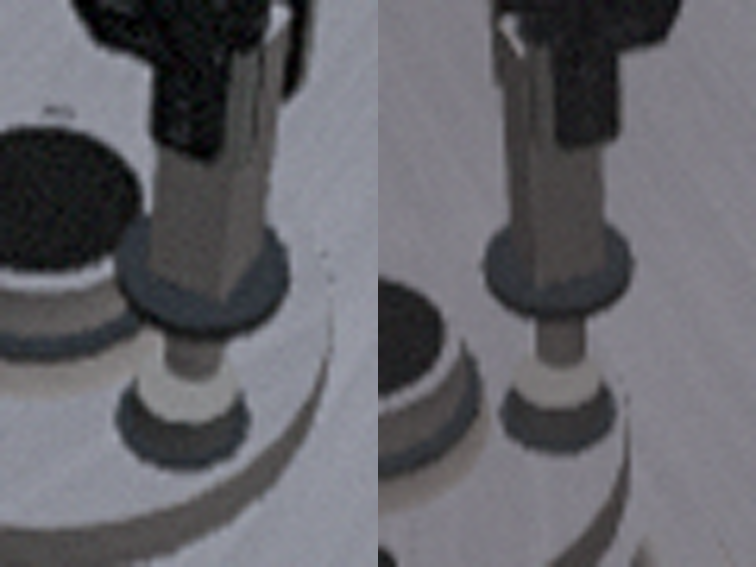

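```bash
python3 - <<'E'
from h import *
np.set_printoptions(precision=4,suppress=True)
a=lambda x,y:(330+x/6.3-.4,130+y/6.3-.4); b=lambda x,y:(270+(x-378)/6.3-.4,140+y/6.3-.4)
for zs in(.035,.037,.039):
  print(zs,onz('scene',a(194,363),.0447)[:2]-onz('scene',a(191,384),zs)[:2],onz('side',b(560,351),.0447)[:2]-onz('side',b(561,374),zs)[:2])
E
```

```text
0.035 [ 0.0008 -0.0014] [-0.0003 -0.0008]
0.037 [0.0001 0.0001] [0.0004 0.0011]
0.039 [-0.0006  0.0017] [0.0011 0.003 ]
```

>>> servo_tool --xyz '[[-0.01,0,-0.04],[0,0,-0.04],[0,0,-0.03]]' --angular '[[0,0.01,0],[0,0,0],[0,0,0]]' --gripper '[0.9,0.9,0.9]'

```text
clock: 9.55
eef_pos: [0.6198, 0.1302, 0.1123]
tool_rot: [-0.003, 1.0, -0.0, 0.003]
wrist_force: [-0.5, -0.7, -4.0]
opening: 0.219
```

```bash
python3 st.py
```

```text
9.55 [0.6198 0.1302 0.1123] z [ 0.0051 -0.0007 -1.    ] y [-0.0051  1.     -0.0007] F [-0.4582 -0.6748 -3.9566] [ 0.0693 -0.0362 -0.0033] 0.2190428815217873
```

>>> servo_tool --xyz '[[0,0,-0.03],[0,0,-0.02]]' --angular '[[0,0.01,0],[0,0,0]]' --gripper '[0.9,0.9]'

```text
clock: 9.8
eef_pos: [0.6198, 0.1302, 0.11]
tool_rot: [-0.003, 1.0, -0.0, 0.002]
wrist_force: [-0.9, -0.4, -3.9]
opening: 0.216
```

>>> servo_tool --xyz '[[0,0,-0.02]]' --angular '[[0,0,0]]' --gripper '[0.9]'

```text
clock: 9.93
eef_pos: [0.6198, 0.1302, 0.1092]
tool_rot: [-0.003, 1.0, -0.0, 0.002]
wrist_force: [-0.5, 0.6, -2.9]
opening: 0.216
```

>>> servo_tool --xyz '[[0,0,-0.02]]' --angular '[[0,0,0]]' --gripper '[0.9]'

```text
clock: 10.05
eef_pos: [0.62, 0.1302, 0.1091]
tool_rot: [-0.003, 1.0, -0.0, 0.002]
wrist_force: [-2.2, 0.3, 3.5]
opening: 0.217
```

>>> servo_tool --xyz '[[0,0,-0.01]]' --angular '[[0,0,0]]' --gripper '[0.9]'

```text
clock: 10.18
eef_pos: [0.62, 0.1302, 0.1091]
tool_rot: [-0.003, 1.0, -0.0, 0.002]
wrist_force: [-0.6, -0.2, 0.8]
opening: 0.218
```

>>> servo_tool --xyz '[[0,0,-0.01]]' --angular '[[0,0,0]]' --gripper '[0.9]'

```text
clock: 10.3
eef_pos: [0.62, 0.1302, 0.1091]
tool_rot: [-0.003, 1.0, -0.0, 0.002]
wrist_force: [-0.9, -0.1, 1.3]
opening: 0.217
```

>>> servo_tool --xyz '[[0,0,-0.02],[0,0,-0.025]]' --angular '[[0,0,0],[0,0,0]]' --gripper '[0.9,0.9]'

```text
clock: 10.55
eef_pos: [0.6203, 0.1302, 0.1089]
tool_rot: [-0.003, 1.0, -0.0, 0.003]
wrist_force: [-3.8, -0.1, 5.5]
opening: 0.215
```

>>> servo_tool --xyz '[[0,0,-0.03]]' --angular '[[0,0,0]]' --gripper '[0.9]'

```text
clock: 10.68
eef_pos: [0.6203, 0.1303, 0.1087]
tool_rot: [-0.003, 1.0, -0.0, 0.004]
wrist_force: [-3.2, -1.2, 6.7]
opening: 0.215
```

>>> servo_tool --xyz '[[-0.01,0,-0.034]]' --angular '[[0,0.02,0]]' --gripper '[0.9]'

```text
clock: 10.8
eef_pos: [0.6202, 0.1303, 0.1086]
tool_rot: [-0.003, 1.0, -0.0, 0.003]
wrist_force: [-3.3, -0.8, 6.8]
opening: 0.218
```

```bash
python3 st.py
```

```text
10.8 [0.6202 0.1303 0.1086] z [ 0.006  -0.0006 -1.    ] y [-0.0052  1.     -0.0007] F [-3.2707 -0.8342  6.8014] [-0.1294  0.8004 -0.0436] 0.21830720574963594
```

>>> servo_tool --xyz '[[-0.015,0,-0.04]]' --angular '[[0,0.02,0]]' --gripper '[0.9]'

```text
clock: 10.92
eef_pos: [0.6202, 0.1303, 0.1084]
tool_rot: [-0.003, 1.0, -0.0, 0.003]
wrist_force: [-1.7, -0.6, 6.9]
opening: 0.219
```

>>> servo_tool --xyz '[[-0.01,0,-0.044]]' --angular '[[0,0.01,0]]' --gripper '[0.9]'

```text
clock: 11.05
eef_pos: [0.6203, 0.1303, 0.1081]
tool_rot: [-0.003, 1.0, -0.0, 0.003]
wrist_force: [-3.1, 0.1, 7.7]
opening: 0.217
```

```bash
python3 st.py
```

```text
11.05 [0.6203 0.1303 0.1081] z [ 0.0061 -0.0006 -1.    ] y [-0.0052  1.     -0.0006] F [-3.0574  0.0548  7.668 ] [-0.1378  0.9971  0.0193] 0.21667485308596338
```

>>> servo_tool --xyz '[[-0.015,0,-0.048],[-0.015,0,-0.052]]' --angular '[[0,0.01,0],[0,0.01,0]]' --gripper '[0.9,0.9]'

```text
clock: 11.3
eef_pos: [0.6203, 0.1303, 0.1075]
tool_rot: [-0.003, 1.0, -0.0, 0.004]
wrist_force: [-3.1, -1.1, 9.3]
opening: 0.218
```

```bash
python3 st.py
```

```text
11.3 [0.6203 0.1303 0.1075] z [ 0.0077 -0.0006 -1.    ] y [-0.0052  1.     -0.0006] F [-3.1401 -1.1398  9.2809] [-0.2437  1.0643 -0.0284] 0.21760251963977034
```

>>> servo_tool --xyz '[[-0.015,0,-0.056]]' --angular '[[0,0.02,0]]' --gripper '[0.9]'

```text
clock: 11.42
eef_pos: [0.6203, 0.1303, 0.1072]
tool_rot: [-0.003, 1.0, -0.0, 0.004]
wrist_force: [-4.0, -0.9, 11.0]
opening: 0.215
```

>>> servo_tool --xyz '[[-0.015,0,-0.058]]' --angular '[[0,0.02,0]]' --gripper '[0.9]'

```text
clock: 11.55
eef_pos: [0.6203, 0.1303, 0.1069]
tool_rot: [-0.003, 1.0, -0.0, 0.004]
wrist_force: [-4.5, -1.6, 10.0]
opening: 0.219
```

>>> servo_tool --xyz '[[-0.015,0,-0.057]]' --angular '[[0,0.02,0]]' --gripper '[0.9]'

```text
clock: 11.68
eef_pos: [0.6203, 0.1303, 0.1068]
tool_rot: [-0.003, 1.0, -0.0, 0.004]
wrist_force: [-4.9, -1.0, 10.5]
opening: 0.217
```

>>> servo_tool --xyz '[[-0.015,0,-0.056]]' --angular '[[0,0.02,0]]' --gripper '[0.9]'

```text
clock: 11.8
eef_pos: [0.6204, 0.1303, 0.1068]
tool_rot: [-0.003, 1.0, -0.0, 0.004]
wrist_force: [-4.8, -1.2, 11.3]
opening: 0.219
```

>>> servo_tool --xyz '[[-0.03,0,-0.057],[-0.03,0,-0.057]]' --angular '[[0,0,0],[0,0,0]]' --gripper '[0.9,0.9]'

```text
clock: 12.05
eef_pos: [0.6198, 0.1303, 0.1068]
tool_rot: [-0.003, 1.0, -0.0, 0.007]
wrist_force: [-3.6, -1.2, 10.7]
opening: 0.217
```

>>> servo_tool --xyz '[[-0.03,0,-0.057],[-0.03,0,-0.057]]' --angular '[[0,0,0],[0,0,0]]' --gripper '[0.9,0.9]'

```text
clock: 12.3
eef_pos: [0.6194, 0.1303, 0.1068]
tool_rot: [-0.003, 1.0, -0.0, 0.01]
wrist_force: [-3.1, -1.2, 10.6]
opening: 0.215
```

>>> servo_tool --xyz '[[0,0,-0.057],[0,0,-0.057]]' --angular '[[0,0.08,0],[0,0.08,0]]' --gripper '[0.9,0.9]'

```text
clock: 12.55
eef_pos: [0.6206, 0.1303, 0.1068]
tool_rot: [-0.003, 1.0, -0.0, 0.003]
wrist_force: [-4.3, -1.0, 11.8]
opening: 0.219
```

```bash
python3 st.py
```

```text
12.55 [0.6206 0.1303 0.1068] z [ 0.0056 -0.0004 -1.    ] y [-0.0053  1.     -0.0004] F [-4.2946 -1.042  11.7575] [-0.2671  1.2685 -0.0255] 0.21931727087412703
```

>>> servo_tool --xyz '[[-0.015,0,-0.056],[-0.015,0,-0.056],[-0.015,0,-0.056],[-0.015,0,-0.056]]' --angular '[[0,0.03,0],[0,0.03,0],[0,0.03,0],[0,0.03,0]]' --gripper '[0.9,0.9,0.9,0.9]'

```text
clock: 13.05
eef_pos: [0.6208, 0.1303, 0.1067]
tool_rot: [-0.003, 1.0, -0.0, 0.0]
wrist_force: [-4.5, -1.8, 11.2]
opening: 0.214
```

```bash
python3 st.py
```

```text
13.05 [0.6208 0.1303 0.1067] z [ 0.0007 -0.0003 -1.    ] y [-0.0053  1.     -0.0003] F [-4.4664 -1.8035 11.2194] [-0.2533  1.2696  0.0602] 0.2141747694317942
```

>>> servo_tool --xyz '[[-0.01,0,-0.035],[-0.005,0,-0.015],[0,0,0.005],[0,0,0.04]]' --angular '[[0,0,0],[0,0,0],[0,0,0],[0,0,0]]' --gripper '[0.9,0.9,0.9,0.9]'

```text
clock: 13.55
eef_pos: [0.6201, 0.1302, 0.1075]
tool_rot: [-0.003, 1.0, -0.0, 0.001]
wrist_force: [0.2, 0.4, -3.6]
opening: 0.216
```

```bash
python3 st.py
```

```text
13.55 [0.6201 0.1302 0.1075] z [ 0.0013 -0.0003 -1.    ] y [-0.0053  1.     -0.0003] F [ 0.2074  0.3864 -3.5724] [ 0.0554 -0.0435  0.0351] 0.21573004685492111
```

Clear of the seal; lifting straight up.

>>> servo_tool --xyz '[[0,0,0.08],[0,0,0.12],[0,0,0.2],[0,0,0.3],[0,0,0.4],[0,0,0.4],[0,0,0.2],[0,0,0]]' --angular '[[0,0,0],[0,0,0],[0,0,0],[0,0,0],[0,0,0],[0,0,0],[0,0,0],[0,0,0]]' --gripper '[0.9,0.9,0.9,0.9,0.9,0.9,0.9,0.9]'

```text
clock: 14.55
eef_pos: [0.621, 0.1303, 0.18]
tool_rot: [-0.003, 1.0, 0.0, 0.002]
wrist_force: [0.4, -0.1, -4.5]
opening: 0.217
```

```bash
python3 st.py;python3 - <<'E'
from h import *
import pickle
pickle.dump(get_state(),open('s5.pkl','wb'))
cv2.imwrite('pics/wrist5.png',viewer.capture('wrist'))
a=viewer.capture('scene');cv2.imwrite('pics/scene5.png',a)
f=lambda im,x,y,w,h,k:cv2.resize(im[y:y+h,x:x+w],None,fx=k,fy=k,interpolation=cv2.INTER_CUBIC)
cv2.imwrite('pics/z5.png',np.hstack([f(a,330,90,60,110,5.2),f(viewer.capture('side'),270,100,60,110,5.2)]))
E
```

```text
14.55 [0.621  0.1303 0.18  ] z [ 0.0033  0.     -1.    ] y [-0.0053  1.     -0.    ] F [ 0.4214 -0.0661 -4.4874] [ 0.0205 -0.0305 -0.027 ] 0.21671917385491957
```

View pics/z5.png

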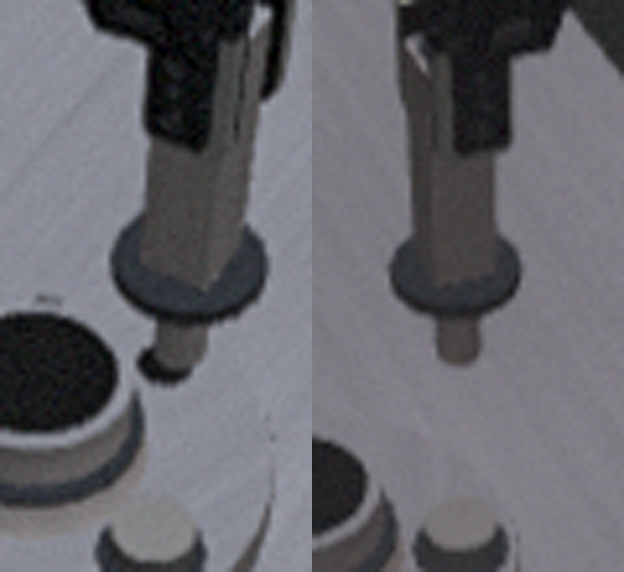

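View pics/wrist5.png

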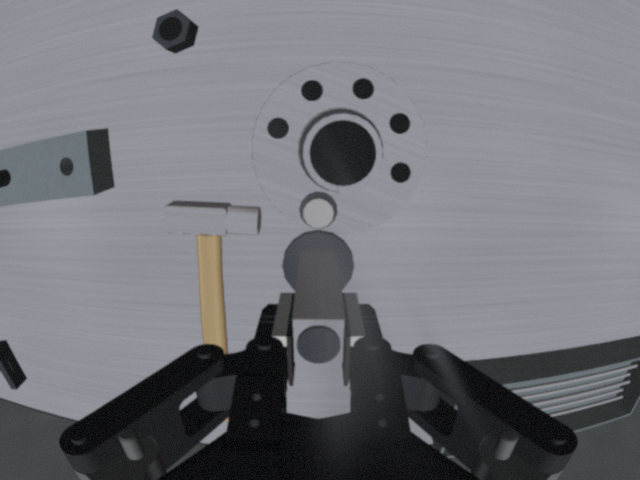

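>>> servo_tool --xyz '[[-0.1,-0.5,0],[-0.2,-0.95,0],[-0.25,-0.95,0],[-0.25,-0.95,0],[-0.2,-0.95,0],[-0.2,-0.9,0],[0,-0.5,0],[0,0,0]]' --angular '[[0,0,0],[0,0,0],[0,0,0],[0,0,0],[0,0,0],[0,0,0],[0,0,0],[0,0,0]]' --gripper '[0.9,0.9,0.9,0.9,0.9,0.9,0.9,0.9]'

```text
clock: 15.7
eef_pos: [0.5632, -0.1108, 0.1731]
tool_rot: [-0.001, 1.0, -0.002, -0.005]
wrist_force: [0.4, 0.7, -3.3]
opening: 0.217
```

>>> servo_tool --xyz '[[0,0,0]]' --angular '[[0,0,0]]' --gripper '[0.9]'

```text
clock: 15.82
eef_pos: [0.5625, -0.1107, 0.1727]
tool_rot: [-0.001, 1.0, -0.001, -0.005]
wrist_force: [-0.2, 0.4, -3.5]
opening: 0.219
```

```bash
python3 st.py
```

```text
15.825 [ 0.5625 -0.1107  0.1727] z [-0.0105 -0.0026 -0.9999] y [-0.0012  1.     -0.0025] F [-0.211   0.3558 -3.5238] [ 0.0617 -0.0413  0.0043] 0.21874903435676837
```

>>> servo_tool --xyz '[[0.17,0.12,0],[0,0,-0.3],[0,0,-0.4],[0,0,-0.25],[0,0,0]]' --angular '[[0.01,-0.1,0.03],[0,0,0],[0,0,0],[0,0,0],[0,0,0]]' --gripper '[0.9,0.9,0.9,0.9,0.9]'

```text
clock: 16.45
eef_pos: [0.5693, -0.1019, 0.1314]
tool_rot: [-0.005, 1.0, -0.0, 0.0]
wrist_force: [-0.0, 0.2, -3.4]
opening: 0.211
```

```bash
python3 st.py
```

```text
16.45 [ 0.5693 -0.1019  0.1314] z [ 0.0006 -0.0001 -1.    ] y [-0.0103  0.9999 -0.0001] F [-0.0166  0.1565 -3.3794] [0.0166 0.0165 0.0255] 0.2106469134871001
```

>>> servo_tool --xyz '[[0,-0.08,-0.1],[0,0,-0.15],[0,0,-0.1],[0,0,0]]' --angular '[[0.01,-0.02,-0.03],[0,0,0],[0,0,0],[0,0,0]]' --gripper '[0.9,0.9,0.9,0.9]'

```text
clock: 16.95
eef_pos: [0.57, -0.1056, 0.1173]
tool_rot: [-0.003, 1.0, 0.0, 0.002]
wrist_force: [0.9, 0.1, -3.4]
opening: 0.217
```

```bash
python3 st.py
```

```text
16.95 [ 0.57   -0.1056  0.1173] z [ 0.0048  0.0005 -1.    ] y [-0.0065  1.      0.0005] F [ 0.8707  0.0546 -3.4141] [ 0.0028  0.0431 -0.0098] 0.2167527135184768
```

Within 0.5 mm of the grasp position. I'll check the hole and nose in the images, then insert.

```bash
python3 - <<'E'
from h import *
f=lambda im,x,y,w,h,k:cv2.resize(im[y:y+h,x:x+w],None,fx=k,fy=k,interpolation=cv2.INTER_CUBIC)
cv2.imwrite('pics/z6.png',np.hstack([f(viewer.capture('scene'),190,210,90,110,4.4),f(viewer.capture('side'),285,230,90,110,4.4)]))
E
```

```text
(no output)
```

View pics/z6.png

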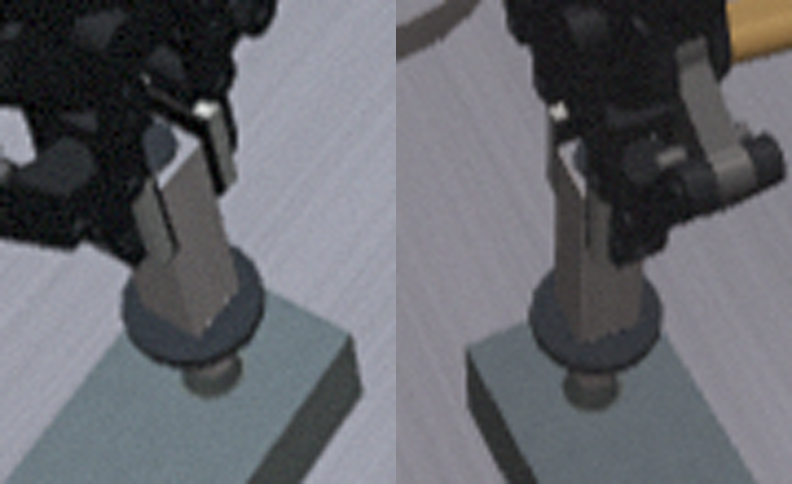

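The nose sits over the hole in both views (scene 213 against 212, side 591 against 592). Inserting.

>>> servo_tool --xyz '[[-0.01,0,-0.15],[0,0,-0.15],[0,0,-0.15]]' --angular '[[0,0.01,0],[0,0,0],[0,0,0]]' --gripper '[0.9,0.9,0.9]'

```text
clock: 17.42
eef_pos: [0.5706, -0.1059, 0.0994]
tool_rot: [-0.003, 1.0, -0.0, 0.003]
wrist_force: [-0.4, -0.5, -3.9]
opening: 0.217
```

```bash
python3 st.py
```

```text
17.425 [ 0.5706 -0.1059  0.0994] z [ 0.0059 -0.0002 -1.    ] y [-0.0066  1.     -0.0002] F [-0.3947 -0.4545 -3.8722] [ 0.025  -0.0232 -0.0085] 0.21700762265963858
```

>>> servo_tool --xyz '[[-0.03,0,-0.1],[0,0,-0.15],[0,0,-0.1]]' --angular '[[0,0.02,0],[0,0,0],[0,0,0]]' --gripper '[0.9,0.9,0.9]'

```text
clock: 17.8
eef_pos: [0.5689, -0.1057, 0.0838]
tool_rot: [-0.003, 1.0, 0.0, 0.001]
wrist_force: [0.4, 0.3, -4.0]
opening: 0.213
```

```bash
python3 st.py
```

```text
17.8 [ 0.5689 -0.1057  0.0838] z [ 0.0022  0.0002 -1.    ] y [-0.0066  1.      0.0001] F [ 0.3925  0.3295 -3.9537] [ 0.0247 -0.019   0.0345] 0.21277533126469603
```

>>> servo_tool --xyz '[[0,0,-0.03],[0,0,-0.02]]' --angular '[[0,0,0],[0,0,0]]' --gripper '[0.9,0.9]'

```text
clock: 18.05
eef_pos: [0.5688, -0.1056, 0.0815]
tool_rot: [-0.003, 1.0, 0.0, 0.001]
wrist_force: [-1.9, 0.4, 1.8]
opening: 0.216
```

>>> servo_tool --xyz '[[0,0,-0.02]]' --angular '[[0,0,0]]' --gripper '[0.9]'

```text
clock: 18.18
eef_pos: [0.5688, -0.1056, 0.0815]
tool_rot: [-0.003, 1.0, 0.0, 0.001]
wrist_force: [-2.9, 1.7, 4.6]
opening: 0.216
```

Seated on its collar at the original height of 0.0815. Releasing.

>>> servo_tool --xyz '[[0,0,0],[0,0,0],[0,0,0],[0,0,0],[0,0,0],[0,0,0]]' --angular '[[0,0,0],[0,0,0],[0,0,0],[0,0,0],[0,0,0],[0,0,0]]' --gripper '[0.8,0.72,0.6,0.3,0,0]' --newtons 20

```text
clock: 18.92
eef_pos: [0.5714, -0.1064, 0.0834]
tool_rot: [-0.003, 1.0, -0.001, 0.004]
wrist_force: [0.6, 0.7, -0.4]
opening: 0.995
```

```bash
python3 st.py; python3 - <<'E'
from h import *
cv2.imwrite('pics/wrist7.png',viewer.capture('wrist'))
E
```

```text
18.925 [ 0.5714 -0.1064  0.0834] z [ 0.0077 -0.0015 -1.    ] y [-0.0066  1.     -0.0016] F [ 0.557   0.6749 -0.4134] [-0.0358 -0.0447  0.0103] 0.9950479444219937
```

View pics/wrist7.png

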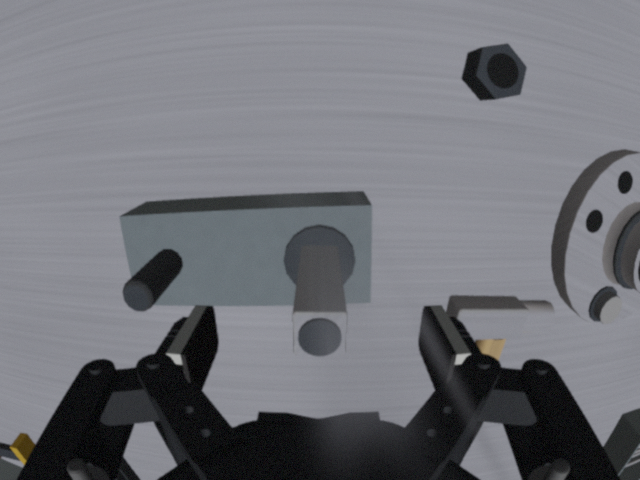

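Fully open, with the punch standing upright between the fingers (cap at (320,337)). Backing straight up.

>>> servo_tool --xyz '[[-0.03,0.01,0.3],[0,0,0.4],[0,0,0.6],[0,0,0.6],[0,0,0.6],[-0.3,0.3,0.3],[-0.6,0.6,0.3],[-0.6,0.6,0]]' --angular '[[0,0.03,0],[0,0,0],[0,0,0],[0,0,0],[0,0,0],[0,0,0],[0,0,0],[0,0,0]]' --gripper '[0,0,0,0,0,0,0,0]'

```text
clock: 19.98
eef_pos: [0.5079, -0.0442, 0.2152]
tool_rot: [-0.002, 1.0, -0.001, 0.003]
wrist_force: [0.2, 1.1, -0.6]
opening: 1.003
```

>>> servo_tool --xyz '[[-0.6,0.6,0],[-0.3,0.3,0],[0,0,0],[0,0,0],[0,0,0]]' --angular '[[0,0,0],[0,0,0],[0,0,0],[0,0,0],[0,0,0]]' --gripper '[0,0,0,0,0]'

```text
clock: 20.6
eef_pos: [0.4681, -0.0055, 0.2155]
tool_rot: [-0.003, 1.0, -0.001, 0.003]
wrist_force: [-0.2, 0.2, -0.0]
opening: 1.002
```

```bash
python3 st.py; python3 - <<'E'
from h import *
a=viewer.capture('scene');b=viewer.capture('side')
cv2.imwrite('pics/scene8.png',a);cv2.imwrite('pics/side8.png',b)
for n,im in(('scene',a),('side',b)):
    d=cv2.absdiff(im,cv2.imread(f'pics/{n}0.png')).max(2);x,y=(210,245) if n=='scene' else(300,270)
    print(n,'punch region max/mean diff',d[y:y+65,x:x+60].max(),d[y:y+65,x:x+60].mean())
f=lambda im,x,y,w,h,k:cv2.resize(im[y:y+h,x:x+w],None,fx=k,fy=k,interpolation=cv2.INTER_CUBIC)
cv2.imwrite('pics/z8.png',np.hstack([f(a,150,140,250,260,1.58),f(b,200,160,240,250,1.643)[:410,:395]]))
E
```

```text
20.6 [ 0.4681 -0.0055  0.2155] z [ 0.0051 -0.0015 -1.    ] y [-0.0066  1.     -0.0015] F [-0.2435  0.1692 -0.0289] [-0.0009  0.0069  0.0136] 1.0024931896528995
scene punch region max/mean diff 35 4.702307692307692
side punch region max/mean diff 36 7.424102564102564Traceback (most recent call last):
  File "<stdin>", line 8, in <module>
    return _nx.concatenate(arrs, 1, dtype=dtype, casting=casting)
           ~~~~~~~~~~~~~~~^^^^^^^^^^^^^^^^^^^^^^^^^^^^^^^^^^^^^^^
ValueError: all the input array dimensions except for the concatenation axis must match exactly, but along dimension 0, the array at index 0 has size 411 and the array at index 1 has size 410
```

```bash
python3 - <<'E'
import cv2,numpy as np
a=cv2.imread('pics/scene8.png');b=cv2.imread('pics/side8.png')
cv2.imwrite('pics/z8.png',np.hstack([cv2.resize(a[140:400,150:400],(400,416)),cv2.resize(b[160:420,200:450],(400,416))]))
E
```

```text
(no output)
```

View pics/z8.png

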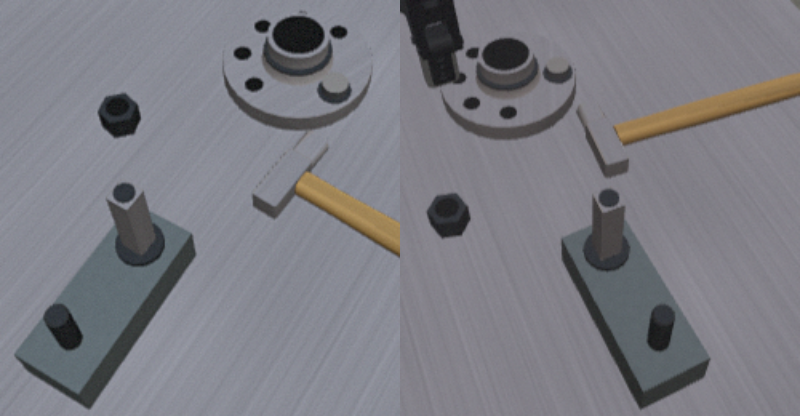

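The punch is home and upright, nothing else has moved, and the robot is clear.

```bash
python3 -c "
from workcell import job
print(job.sign_off())"
```

```text
the job is handed in; nothing more can be done
None
```

I took the punch from its stand, pressed it onto the lead seal, and set it back in the same hole. I handed the job in at about 21 s of the 64 s allowed.

- **Position:** Before contact, the nose was within about 1 mm of the seal's centre in two camera views. The seal's face was found by touch at about 37.6 mm above the bench.
- **Push:** I built up to about 15 N. That is 10–11.8 N at the wrist plus about 3.8 N of punch weight, or roughly 14–15.5 N. I held it for about 1.6 s, and the seal sank roughly 2 mm by the change in tool height. The dent itself could not be seen in the pictures.
- **Return:** The punch was lifted straight off. It bottomed on its collar at the same tool height as at the start (81.5 mm). The last pictures show it upright with its collar on the stand, and the coupling, hammer and centre punch look unmoved. The gripper is open and clear.

**Not perfect:**
- A sideways force of 3–5 N built up during the push, though the nose showed no sign of sliding.
- For about a quarter second of the hold, the tool tipped by about 1° (0.02 rad) while I tried to ease that force. I corrected it before lifting.

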